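# Gauge the groove of a display stand

### The arm

A 7-joint arm with a two-finger parallel gripper is mounted at the origin on the work surface. World frame = base frame: x ahead of the robot, y to its left, z up, the work surface at z = 0. Lengths are in m, angles in rad, forces in N, time in s.
With the tool pointing down it reaches from about 0.4 to 0.85 m from the base axis. Payload 4.5 kg.
Tool frame: the origin (TCP) lies midway between the tips of the shut fingers; the grasp point (between the pads) lies 19 mm behind it; z points along the fingers, y is the line along which they close (so a half turn about z gives the same grasp; the last joint's range is limited). The gripper opens to 88 mm and grips with 3 to 60 N. Pads are 18 mm wide; open, the fingers measure 123 mm over their backs; the gripper's body (75 mm by 187 mm) begins 45 mm behind the grasp point.
Start: joints at [-1.278, 0.689, -0.195, 1.565, 0.157, 0.902, -0.215], TCP at [0.16, 0.604, 0.239] pointing down, gripper open.
Joint ranges: [-3.01, 3.01], [-0.46, 2.08], [-1.47, 1.51], [0.13, 2.56], [-1, 4.14], [0.04, 2.09], [-2.66, 2.66]. Speed limits (rad/s): [2.57, 2.57, 3.14, 3.14, 3.14, 3.14, 3.14].

### API

Orientations are given as a unit quaternion [x, y, z, w].
In Python, from plant import r gives the robot as it stands.
- The arm moves only by the tool carry_out, never from a script. Its argument "plan" is a list of rows, each an object with "rot": the turn, a rotation vector about the tool's x, y, z in rad, a list of three; "xyz": the shift along the tool's x, y, z in m, a list of three; "grip": the closure in counts, from 0 (fully open) to 255 (shut). In form: [{"rot": [wx, wy, wz], "xyz": [dx, dy, dz], "grip": grip}, ...]. A call has 1 to 8 rows; each row is the pose to reach, as a shift and turn from the pose commanded when the call began, along the tool's axes at that moment; what a row does not reach only later rows make up. A row lasts 1/12 s, in which the tool goes at most 41.7 mm and 7.16 degrees, less where a joint would pass 70% of its speed; a pose out of reach is approached as far as the arm can. A call with a gripper value outside its range is refused whole. The fingers move at their own pace and stop on an object; "squeeze" is the grip in N (left out, the last holds). Time passes only in rows, so rows that repeat a pose let the fingers close. It gives the time, the measured TCP pose, the force, the opening and the grip force at its end, in the units of the state.
- r.get_state(): the state, without advancing time (a new reading comes with each control period).
- r.snapshot(name): name is "scene" or "side" or "wrist"; returns the picture (384x512x3 uint8, red, green, blue); there is no depth.
- r.camera_params(name): a dict with "fx", "fy", "cx", "cy" (pixels), "position" and "attitude" of the camera in the world; the wrist camera has in their place "hand_eye" (4x4, takes a point from camera to tool coordinates, whose origin is the TCP and whose axes are the flange's). Camera axes: x right, y down, z forward; pixel columns grow to the right and rows downward; lengths in m; the calibration is good to about 2 mm. A picture is of the moment at which its call begins: read the wrist's pose just before it. camera_params takes no time and is no camera call.
- r.finish_job(): hands the job in; it is judged then, once.
The state is a dict: "clock": time; "q": joint angles; "qd": joint speeds; "joint_torque": joint torques, N m; "tool_pos": TCP position; "eef_rot": TCP orientation; "contact_force": force on the tool from outside, world axes, zero at the start; "moment": the same for the moment, N m; "opening": opening from 0.0 (shut) to 1.0 (fully open); "finger_force": force on a finger pad.
Only numpy, scipy, OpenCV 4.12 (cv2) and the standard library are available. Lean on these libraries where they do the work, as an engineer would, in place of code of your own. Each camera call takes 0.05 s, during which the arm holds its last target. There are 200 camera calls.

### The job

Check the groove of the wooden display stand with the wider of the two depth gauges: lift it out of the rack, lower its blade upright into the groove, about half-way along, until its shoulder rests on the top of the stand, and only then let go, leaving it standing there. Leave the narrower gauge hanging in the rack.

Things in the scene. Friction and masses are not known exactly. Their poses are not given: they have to be found in the camera images.
- wide_gauge_grip (a point): wider gauge, 0.15-0.3 kg, hanging in the rack: steel blade 6 mm thick (x), 50 wide (y), 48 long, pointing down; over it a shoulder plate 54 (x) by 70 (y) by 6 mm; over that a dark wood grip 30 (x) by 70 (y) by 54 mm tall. This point: centre of the grip, 33 mm above the shoulder's underside, 81 above the blade tip; z up. It may hang at either end of the rack; a half turn is the same.
- narrow_gauge_grip (a point): narrower gauge, not to be used: like the wider one, hanging in the rack beside it (100 to 110 mm between centres), but its blade is only 24 mm wide and its shoulder and grip only 36 mm long (y). This point: centre of the grip; x, y, z as for the wider gauge.
- groove (a point): wooden stand fixed to the table, 110 mm wide (x), 150 long (y), 70 tall, one groove along its full length, open at the ends. This point: centre of the groove's mouth, level with the stand's top; y along the groove, z up. Mouth 30 mm wide, bevelled over 10 mm depth to 16 mm, then straight; 58 mm deep, so the shoulder rests on top before the blade reaches the bottom.
- rack_top (a point): plywood rack fixed to the table: two level rails 236 mm long (y), 22 wide, 16 apart, open above; gauges rest on them by the shoulder. This point: middle of the rails, on their upper faces, 66 mm above the table. Rack and stand lie left and right of the robot's midline, either way round. Jar, bottle, pastels and sketchbook lie beyond both, over 0.75 m ahead.
Mind the look-alikes: they are no part of the job. What is shaped like the part that bears wide_gauge_grip but orange is not meant.

How it is judged:
By the outcome, as a careful person would: the job done as asked, in the order asked, and still so for the second after the job is handed in, with the robot touching nothing.
It also fails if it takes over 40 s, if anything falls off the work surface, if the arm or the gripper's body presses on something with over 40 N, if the wrist force passes 120 N, or if a joint passes its speed limit or range.

## Working session

There is one attempt and no reset: what is moved stays moved. The work goes in short steps, Python scripts to look and compute and a tool call to move; the robot and the scene stay as the last step left them, time stands still between calls to the robot, and variables do not carry over. Pictures are saved under pics/ and viewed, at most 10 in all, crops included, and the job is handed in when it is done.

Besides the shell and the picture viewer there is one more tool, called after "Request:" by a JSON object that holds its "name" and its "arguments", one argument or row to a line. carry_out: Moves the arm, as the interface text tells. Its arguments: {"type":"object","properties":{"plan":{"type":"array"},"squeeze":{"type":"number"}},"required":["plan"]}

```bash
mkdir -p pics; ls; python3 - <<'E'
from plant import r
import cv2,numpy as np
s=r.get_state();print({k:np.round(v,4) for k,v in s.items()})
for n in ("scene","side","wrist"):print(n,r.camera_params(n))
a=[r.snapshot(n) for n in ("scene","side")]
for n,i in zip("ab",a):cv2.imwrite(f"pics/{n}.png",cv2.resize(i[:,:,::-1],(800,600)))
E
```

```text
pics
{'clock': np.float64(0.0), 'q': array([-1.2782,  0.69  , -0.1945,  1.5663,  0.1573,  0.9025, -0.2151]), 'qd': array([-0.0001, -0.0004,  0.0003,  0.001 ,  0.0006, -0.0019, -0.0004]), 'joint_torque': array([ 5.00000e-04, -5.27565e+01, -1.26650e+00, -1.53436e+01,
       -5.25000e-02,  6.20000e-03,  2.00000e-04]), 'tool_pos': array([0.1598, 0.6036, 0.2379]), 'eef_rot': array([ 1.290e-01,  9.916e-01, -9.000e-04, -1.000e-04]), 'contact_force': array([-1.0316,  0.7219,  0.7586]), 'moment': array([-0.0299, -0.0227,  0.0054]), 'finger_force': np.float64(0.0), 'opening': np.float64(1.0017)}
scene {'fx': 447.19460921557425, 'fy': 447.19460921557425, 'cx': 254.77204560707926, 'cy': 190.49362097595707, 'position': array([ 1.3494222 , -0.38017048,  0.65569807]), 'attitude': array([ 0.72996646,  0.47821579, -0.26509887, -0.41009902])}
side {'fx': 380.9095446240964, 'fy': 380.9095446240964, 'cx': 257.35212436233434, 'cy': 189.41417111367022, 'position': array([ 0.39377897, -0.71569813,  0.52406429]), 'attitude': array([ 0.86368724, -0.06947553,  0.04087672, -0.49754054])}
wrist {'fx': 306.7101876450655, 'fy': 306.7101876450655, 'cx': 250.936730965422, 'cy': 195.46363965529807, 'hand_eye': array([[ 2.16059038e-04, -9.57605485e-01, -2.88082781e-01,
         7.45449016e-02],
       [ 9.99999486e-01,  4.92294682e-04, -8.86429792e-04,
        -1.43874414e-04],
       [ 9.90671651e-04, -2.88082442e-01,  9.57605099e-01,
        -1.45710421e-01],
       [ 0.00000000e+00,  0.00000000e+00,  0.00000000e+00,
         1.00000000e+00]])}
```

View pics/a.png

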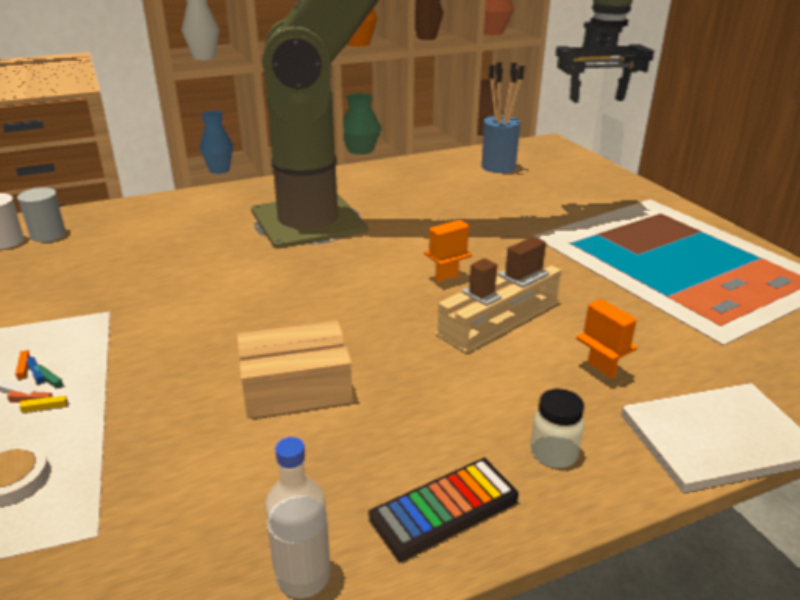

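View pics/b.png

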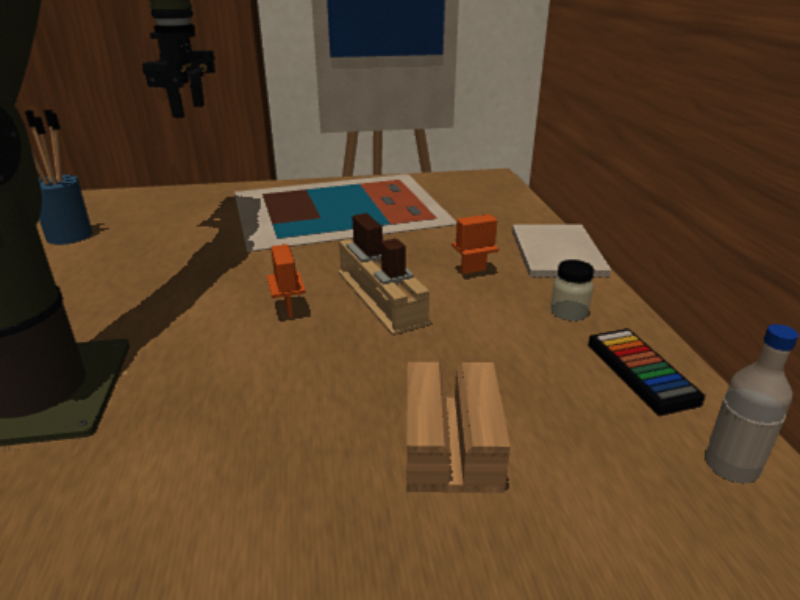

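The scene shows the brown wide grip near (525,260) in the scene view and (367,236) in the side view. The narrow one is at (483,279) and (393,259). The groove runs along (449,363)→(456,448) in the side view.

```bash
cat > h.py <<'E'
from plant import r
import numpy as np
from scipy.spatial.transform import Rotation as R
def cam(n,s=None):
    p=r.camera_params(n)
    K=np.array([[p['fx'],0,p['cx']],[0,p['fy'],p['cy']],[0,0,1]])
    if n!='wrist': return K,R.from_quat(p['attitude']).as_matrix(),np.array(p['position'])
    s=s or r.get_state(); T=np.eye(4);T[:3,:3]=R.from_quat(s['eef_rot']).as_matrix();T[:3,3]=s['tool_pos'];T=T@p['hand_eye']
    return K,T[:3,:3],T[:3,3]
def onz(c,uv,z):
    K,M,o=c; d=M@np.linalg.solve(K,[*uv,1]); return o+d*(z-o[2])/d[2]
def tri(c1,u1,c2,u2):
    A=[];b=[]
    for (K,M,o),u in((c1,u1),(c2,u2)):
        d=M@np.linalg.solve(K,[*u,1]);d/=np.linalg.norm(d);P=np.eye(3)-np.outer(d,d);A.append(P);b.append(P@o)
    return np.linalg.solve(sum(A),sum(b))
def totool(p,s):  # world point -> tool coords
    return R.from_quat(s['eef_rot']).inv().apply(np.array(p)-s['tool_pos'])
E
python3 - <<'E'
from h import *
np.set_printoptions(precision=4,suppress=True)
a,b=cam('scene'),cam('side');k=.64
f=lambda u:np.array(u)*k
print('wide',tri(a,f((525,260)),b,f((367,236))))
print('narrow',tri(a,f((483,279)),b,f((393,259))))
g=[onz(b,f(u),.07) for u in((449,363),(456,447))]
print('groove',g,np.mean(g,axis=0))
print('corners',[onz(b,f(u),.07)[:2] for u in((408,363),(494,363),(407,450),(507,447))])
print('groove scene',[onz(a,f(u),.07)[:2] for u in((241,357),(346,340))])
s=r.get_state();print(R.from_quat(s['eef_rot']).as_matrix())
w=tri(a,f((525,260)),b,f((367,236)));print(totool(w,s))
E
```

```text
wide [0.4867 0.2354 0.0934]
narrow [0.5178 0.1363 0.0952]
groove [array([ 0.5519, -0.1203,  0.07  ]), array([ 0.5254, -0.2663,  0.07  ])] [ 0.5386 -0.1933  0.07  ]
corners [array([ 0.5003, -0.112 ]), array([ 0.6085, -0.1294]), array([ 0.4735, -0.2624]), array([ 0.5787, -0.2749])]
groove scene [array([ 0.5358, -0.2606]), array([ 0.555 , -0.1109])]
[[-0.9667  0.2558 -0.0003]
 [ 0.2558  0.9667 -0.0016]
 [-0.0002 -0.0016 -1.    ]]
[-0.4101 -0.2721  0.1451]
```

```bash
python3 - <<'E'
from h import *
np.set_printoptions(precision=4,suppress=True)
a,b=cam('scene'),cam('side');k=.64
f=lambda u:np.array(u)*k
print('pot',onz(a,f((500,168)),0), onz(b,f((65,238)),0))
print('orange',tri(a,f((449,242)),b,f((284,270))),tri(a,f((609,325)),b,f((475,232))))
s=r.get_state();print(totool((.487,.235,.23),s))
E
```

```text
pot [-0.1086  0.5506  0.    ] [-0.1221  0.5288  0.    ]
orange [0.3423 0.1668 0.0736] [0.6875 0.2549 0.0791]
[-0.4106 -0.2726  0.0085]
```

Request:
{"name": "carry_out", "arguments": {
  "plan": [
    {"rot":[0,0,1.0],"xyz":[-0.41,-0.272,0.01],"grip":0},
    {"rot":[0,0,1.0],"xyz":[-0.41,-0.272,0.01],"grip":0},
    {"rot":[0,0,1.0],"xyz":[-0.41,-0.272,0.01],"grip":0},
    {"rot":[0,0,1.0],"xyz":[-0.41,-0.272,0.01],"grip":0},
    {"rot":[0,0,1.0],"xyz":[-0.41,-0.272,0.01],"grip":0},
    {"rot":[0,0,1.0],"xyz":[-0.41,-0.272,0.01],"grip":0},
    {"rot":[0,0,1.0],"xyz":[-0.41,-0.272,0.01],"grip":0},
    {"rot":[0,0,1.0],"xyz":[-0.41,-0.272,0.01],"grip":0}
  ]
}}

```text
clock: 0.77
tool_pos: [0.3821, 0.3532, 0.2318]
eef_rot: [0.591, 0.807, -0.0, -0.0]
contact_force: [0.8, 0.5, 0.1]
opening: 0.998
finger_force: 0.0
```

```bash
cat >> h.py <<'E'
def need(p,yang):
    s=r.get_state();M=R.from_quat(s['eef_rot']).as_matrix()
    cur=np.degrees(np.arctan2(M[1,1],M[0,1])); d=(cur-yang+90)%180-90
    print('pos',np.round(s['tool_pos'],4),'shift',np.round(totool(p,s),4),'rotz',round(np.radians(d),3),'yang',round(cur,1),'tilt',np.round(M[:,2],4),'q7',s['q'][6].round(2))
E
python3 -c "
from h import *
need((.487,.235,.23),17.4)"
```

```text
pos [0.3821 0.3532 0.2318] shift [-0.1444  0.0644  0.0018] rotz 0.002 yang 17.5 tilt [-3.e-04 -2.e-04 -1.e+00] q7 -0.48
```

Request:
{"name": "carry_out", "arguments": {
  "plan": [
    {"rot":[0,0,0],"xyz":[-0.036,0.016,0],"grip":0},
    {"rot":[0,0,0],"xyz":[-0.072,0.032,0],"grip":0},
    {"rot":[0,0,0],"xyz":[-0.108,0.048,0],"grip":0},
    {"rot":[0,0,0],"xyz":[-0.13,0.058,0],"grip":0},
    {"rot":[0,0,0],"xyz":[-0.14,0.062,0],"grip":0},
    {"rot":[0,0,0],"xyz":[-0.14,0.062,0],"grip":0},
    {"rot":[0,0,0],"xyz":[-0.14,0.062,0],"grip":0}
  ]
}}

```text
clock: 1.35
tool_pos: [0.4822, 0.2419, 0.2317]
eef_rot: [0.588, 0.809, -0.0, -0.001]
contact_force: [-0.1, 0.8, 0.9]
opening: 1.001
finger_force: 0.0
```

```bash
python3 -c "
from h import *;import cv2
need((.487,.235,.23),17.4)
cv2.imwrite('pics/c.png',cv2.resize(r.snapshot('wrist')[:,:,::-1],(800,600),interpolation=cv2.INTER_CUBIC))"
```

```text
pos [0.4822 0.2419 0.2317] shift [-0.0081  0.0024  0.0017] rotz 0.009 yang 17.9 tilt [-1.4e-03  9.0e-04 -1.0e+00] q7 -0.21
```

View pics/c.png

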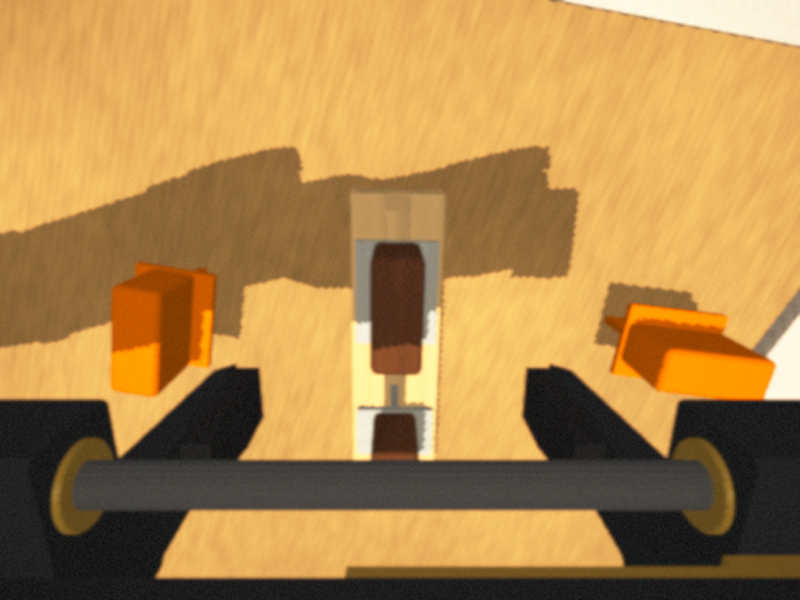

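The wide grip sits in the middle of the picture. Its shoulder's far edge is at y≈240 (x 356–439), and the grip top's near edge is at y≈374 (x 372–424). The narrow gauge is below it, under the gripper bar.

```bash
python3 -c "
from h import *
s=r.get_state();c=cam('wrist',s)
f=lambda u:np.array([u[0]*.64,u[1]*.64])
for u,z in(((356,240),.072),((439,240),.072),((372,374),.126),((424,374),.126),((351,192),.066),((445,192),.066),((354,400),.066),((438,400),.066)):
  p=onz(c,f(u),z);print(u,p.round(4),totool(p,s).round(4))
"
```

```text
(356, 240) [0.451  0.2605 0.072 ] [ 0.0259 -0.0234  0.1598]
(439, 240) [0.5015 0.277  0.072 ] [0.0259 0.0296 0.1597]
(372, 374) [0.4833 0.199  0.126 ] [-0.0425 -0.0118  0.1056]
(424, 374) [0.5116 0.2083 0.126 ] [-0.0425  0.0179  0.1056]
(351, 192) [0.4391 0.2877 0.066 ] [ 0.0554 -0.0264  0.1658]
(445, 192) [0.4957 0.3062 0.066 ] [0.0554 0.0332 0.1658]
(354, 400) [0.483  0.1482 0.066 ] [-0.0908 -0.0278  0.1656]
(438, 400) [0.5406 0.167  0.066 ] [-0.0908  0.0328  0.1655]
```

Request:
{"name": "carry_out", "arguments": {
  "plan": [
    {"rot":[0,0,0],"xyz":[-0.008,0.003,0.03],"grip":0},
    {"rot":[0,0,0],"xyz":[-0.008,0.003,0.06],"grip":0},
    {"rot":[0,0,0],"xyz":[-0.008,0.003,0.09],"grip":0},
    {"rot":[0,0,0],"xyz":[-0.008,0.003,0.115],"grip":0},
    {"rot":[0,0,0],"xyz":[-0.008,0.003,0.135],"grip":0},
    {"rot":[0,0,0],"xyz":[-0.008,0.003,0.146],"grip":0},
    {"rot":[0,0,0],"xyz":[-0.008,0.003,0.146],"grip":0},
    {"rot":[0,0,0],"xyz":[-0.008,0.003,0.146],"grip":0}
  ]
}}

```text
clock: 2.07
tool_pos: [0.4877, 0.2356, 0.0861]
eef_rot: [0.588, 0.809, -0.0, -0.0]
contact_force: [-0.7, -1.0, -0.4]
opening: 1.002
finger_force: 0.0
```

Request:
{"name": "carry_out", "arguments": {
  "plan": [
    {"rot":[0,0,0],"xyz":[0,0,0],"grip":140},
    {"rot":[0,0,0],"xyz":[0,0,0],"grip":160},
    {"rot":[0,0,0],"xyz":[0,0,0],"grip":200},
    {"rot":[0,0,0],"xyz":[0,0,0],"grip":255},
    {"rot":[0,0,0],"xyz":[0,0,0],"grip":255},
    {"rot":[0,0,0],"xyz":[0,0,0],"grip":255},
    {"rot":[0,0,0],"xyz":[0,0,0],"grip":255},
    {"rot":[0,0,0],"xyz":[0,0,0],"grip":255}
  ],
  "squeeze": 25
}}

```text
clock: 2.73
tool_pos: [0.4886, 0.2341, 0.086]
eef_rot: [0.589, 0.808, 0.0, -0.0]
contact_force: [-0.1, 0.7, 0.1]
opening: 0.418
finger_force: 0.0
```

```bash
python3 -c "
from h import *
need((.487,.233,.084),17.4);s=r.get_state();print(s['opening'],s['finger_force'],s['contact_force'])"
```

```text
pos [0.4886 0.2341 0.086 ] shift [-0.0006 -0.0018  0.002 ] rotz 0.008 yang 17.9 tilt [ 0.e+00  1.e-04 -1.e+00] q7 -0.2
0.41826533241639297 0.0 [-0.05509381  0.67542046  0.14810452]
```

Still closing (37 mm open); continue.

Request:
{"name": "carry_out", "arguments": {
  "plan": [
    {"rot":[0,0,0],"xyz":[0,0,0],"grip":255},
    {"rot":[0,0,0],"xyz":[0,0,0],"grip":255},
    {"rot":[0,0,0],"xyz":[0,0,0],"grip":255},
    {"rot":[0,0,0],"xyz":[0,0,0],"grip":255},
    {"rot":[0,0,0],"xyz":[0,0,0],"grip":255},
    {"rot":[0,0,0],"xyz":[0,0,0],"grip":255}
  ],
  "squeeze": 25
}}

```text
clock: 3.23
tool_pos: [0.4883, 0.234, 0.0859]
eef_rot: [0.589, 0.808, -0.0, -0.0]
contact_force: [-1.1, -0.4, 0.3]
opening: 0.338
finger_force: 25.0
```

Request:
{"name": "carry_out", "arguments": {
  "plan": [
    {"rot":[0,0,0],"xyz":[0,0,-0.01],"grip":255},
    {"rot":[0,0,0],"xyz":[0,0,-0.03],"grip":255},
    {"rot":[0,0,0],"xyz":[0,0,-0.055],"grip":255},
    {"rot":[0,0,0],"xyz":[0,0,-0.08],"grip":255},
    {"rot":[0,0,0],"xyz":[0,0,-0.105],"grip":255},
    {"rot":[0,0,0],"xyz":[0,0,-0.125],"grip":255},
    {"rot":[0,0,0],"xyz":[0,0,-0.14],"grip":255},
    {"rot":[0,0,0],"xyz":[0,0,-0.14],"grip":255}
  ]
}}

```text
clock: 3.9
tool_pos: [0.4904, 0.235, 0.2294]
eef_rot: [0.589, 0.808, 0.003, 0.001]
contact_force: [-0.6, 1.6, -2.2]
opening: 0.335
finger_force: 25.0
```

```bash
python3 -c "
from h import *
need((.539,-.19,.225),-9);s=r.get_state();print(s['opening'],s['finger_force'],s['contact_force'])"
```

```text
pos [0.4904 0.235  0.2294] shift [-0.4194 -0.0841  0.0033] rotz 0.469 yang 17.9 tilt [ 0.0061  0.0034 -1.    ] q7 -0.19
0.3354914455234933 24.9937730608508 [-0.63705896  1.57575417 -2.23227906]
```

Request:
{"name": "carry_out", "arguments": {
  "plan": [
    {"rot":[0,0,0.02],"xyz":[-0.015,-0.003,0],"grip":255},
    {"rot":[0,0,0.05],"xyz":[-0.045,-0.009,0],"grip":255},
    {"rot":[0,0,0.08],"xyz":[-0.075,-0.015,0],"grip":255},
    {"rot":[0,0,0.12],"xyz":[-0.105,-0.021,0],"grip":255},
    {"rot":[0,0,0.15],"xyz":[-0.135,-0.027,0],"grip":255},
    {"rot":[0,0,0.18],"xyz":[-0.165,-0.033,0],"grip":255},
    {"rot":[0,0,0.21],"xyz":[-0.19,-0.038,0],"grip":255},
    {"rot":[0,0,0.23],"xyz":[-0.21,-0.042,0],"grip":255}
  ]
}}

```text
clock: 4.57
tool_pos: [0.5117, 0.0171, 0.2246]
eef_rot: [0.68, 0.734, -0.002, -0.0]
contact_force: [0.5, -0.0, -2.5]
opening: 0.341
finger_force: 25.0
```

```bash
python3 -c "
from h import *
need((.539,-.19,.225),-9)"
```

```text
pos [0.5117 0.0171 0.2246] shift [-2.086e-01  1.150e-02 -1.000e-04] rotz 0.233 yang 4.4 tilt [-0.0031 -0.0021 -1.    ] q7 0.01
```

Request:
{"name": "carry_out", "arguments": {
  "plan": [
    {"rot":[0,0,0.03],"xyz":[-0.025,0.001,0],"grip":255},
    {"rot":[0,0,0.06],"xyz":[-0.055,0.003,0],"grip":255},
    {"rot":[0,0,0.1],"xyz":[-0.085,0.005,0],"grip":255},
    {"rot":[0,0,0.14],"xyz":[-0.115,0.006,0],"grip":255},
    {"rot":[0,0,0.18],"xyz":[-0.145,0.008,0],"grip":255},
    {"rot":[0,0,0.21],"xyz":[-0.175,0.01,0],"grip":255},
    {"rot":[0,0,0.23],"xyz":[-0.198,0.011,0],"grip":255},
    {"rot":[0,0,0.23],"xyz":[-0.208,0.011,0],"grip":255}
  ]
}}

```text
clock: 5.23
tool_pos: [0.5391, -0.1906, 0.2245]
eef_rot: [0.76, 0.65, -0.002, 0.0]
contact_force: [-0.3, -0.3, -2.7]
opening: 0.335
finger_force: 25.0
```

Request:
{"name": "carry_out", "arguments": {
  "plan": [
    {"rot":[0,0,0],"xyz":[0,0,0],"grip":255},
    {"rot":[0,0,0],"xyz":[0,0,0],"grip":255},
    {"rot":[0,0,0],"xyz":[0,0,0],"grip":255}
  ]
}}

```text
clock: 5.48
tool_pos: [0.5406, -0.1826, 0.2253]
eef_rot: [0.757, 0.654, 0.0, -0.001]
contact_force: [-0.7, 1.3, -2.2]
opening: 0.339
finger_force: 25.0
```

```bash
python3 -c "
from h import *;import cv2
need((.539,-.19,.225),-9)
cv2.imwrite('pics/d.png',cv2.resize(r.snapshot('wrist')[:,:,::-1],(800,600),interpolation=cv2.INTER_CUBIC))
cv2.imwrite('pics/e.png',cv2.resize(r.snapshot('side')[90:330,180:440,::-1],(650,600),interpolation=cv2.INTER_CUBIC))"
```

```text
pos [ 0.5406 -0.1826  0.2253] shift [-0.0076 -0.0005  0.0002] rotz 0.012 yang -8.3 tilt [-0.0016  0.0023 -1.    ] q7 0.18
```

View pics/d.png

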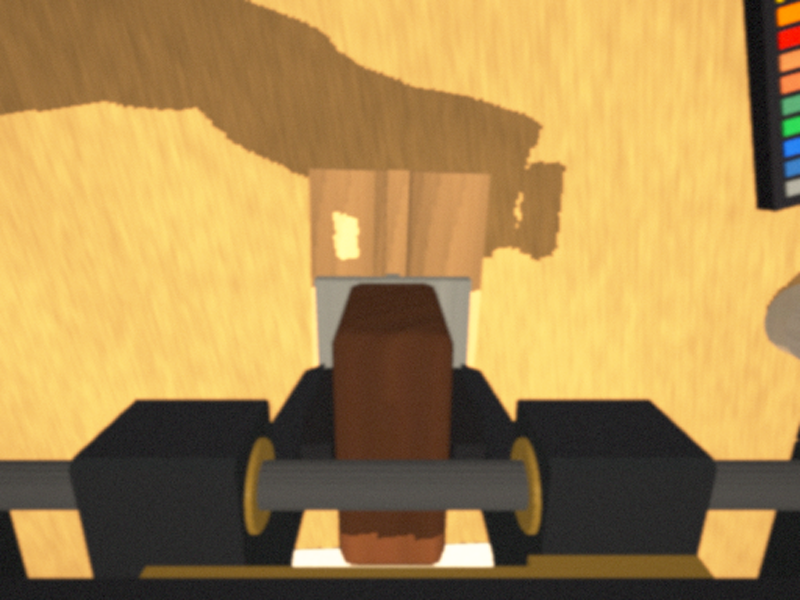

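View pics/e.png

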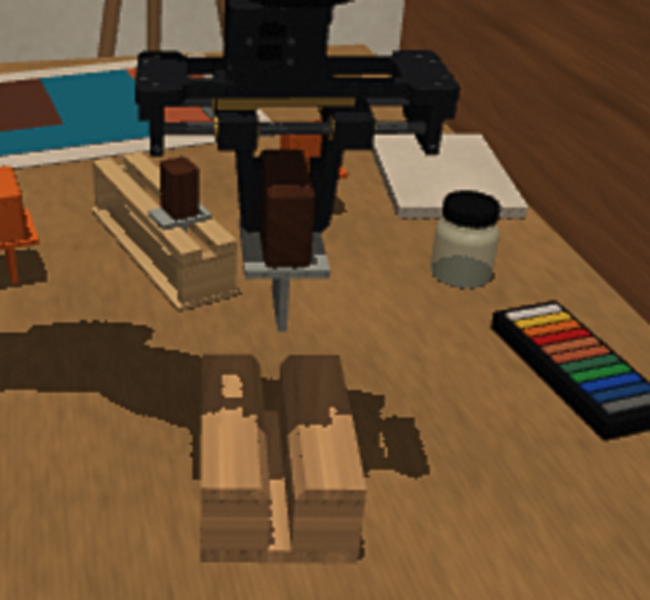

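In the wrist picture the stand top's far edge runs (310,169)–(490,174). The groove mouth spans about x 376–411 at y≈172. The held shoulder's far edge runs (317,278)–(470,278). The side view shows the blade upright over the groove and the narrow gauge still in the rack.

```bash
python3 -c "
from h import *;import cv2
s=r.get_state();c=cam('wrist',s)
f=lambda u:np.array([u[0]*.64,u[1]*.64])
sz=s['tool_pos'][2]-.086+.072
for u,z in(((310,169),.07),((490,174),.07),((376,172),.07),((411,172),.07),((371,275),.07),((414,275),.07),((309,275),.07),((482,290),.07),((317,278),sz),((470,278),sz)):
  p=onz(c,f(u),z);print(u,p.round(4),totool(p,s).round(4))
i=r.snapshot('wrist')[100:185,190:325,::-1]
cv2.imwrite('pics/f.png',cv2.resize(i,None,fx=5.9,fy=5.9,interpolation=cv2.INTER_CUBIC))"
```

```text
(310, 169) [ 0.5016 -0.1064  0.07  ] [ 0.0695 -0.0499  0.1558]
(490, 174) [ 0.6091 -0.125   0.07  ] [0.0666 0.0592 0.1557]
(376, 172) [ 0.5408 -0.1139  0.07  ] [ 0.0677 -0.0099  0.1558]
(411, 172) [ 0.5618 -0.117   0.07  ] [0.0677 0.0113 0.1558]
(371, 275) [ 0.5278 -0.1767  0.07  ] [ 0.0038 -0.0138  0.1557]
(414, 275) [ 0.5553 -0.1806  0.07  ] [0.0038 0.014  0.1557]
(309, 275) [ 0.4883 -0.1709  0.07  ] [ 0.0038 -0.0537  0.1557]
(482, 290) [ 0.5977 -0.1969  0.07  ] [-0.0062  0.0583  0.1556]
(317, 278) [ 0.5205 -0.1435  0.2117] [ 0.0358 -0.026   0.0141]
(470, 278) [ 0.5723 -0.151   0.2117] [0.0358 0.0264 0.014 ]
```

View pics/f.png

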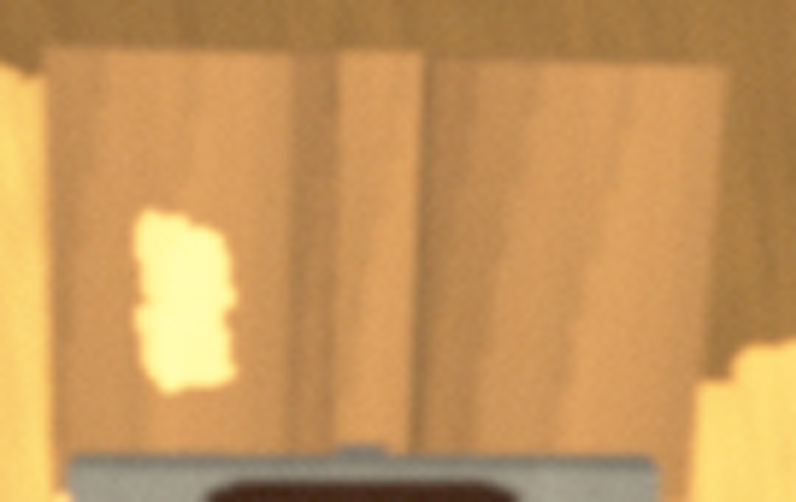

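```bash
python3 -c "
from h import *
s=r.get_state();c=cam('wrist',s)
f=lambda u:np.array([u[0]/5.9+190,u[1]/5.9+100])
for u,z in(((45,60),.07),((726,68),.07),((51,430),.07),((694,430),.07),((291,54),.07),((474,60),.07),((289,430),.07),((470,430),.07),((340,54),.06),((422,54),.06),((335,430),.06),((410,430),.06)):
  p=onz(c,f(u),z);print(u,z,p.round(4),totool(p,s).round(4))
"
```

```text
(45, 60) 0.07 [ 0.5006 -0.1085  0.07  ] [ 0.0676 -0.0507  0.1559]
(726, 68) 0.07 [ 0.6088 -0.1255  0.07  ] [0.0664 0.0587 0.1559]
(51, 430) 0.07 [ 0.4899 -0.1682  0.07  ] [ 0.0069 -0.0527  0.1558]
(694, 430) 0.07 [ 0.5982 -0.184   0.07  ] [0.007  0.0568 0.1558]
(291, 54) 0.07 [ 0.5399 -0.1133  0.07  ] [ 0.0686 -0.0112  0.1559]
(474, 60) 0.07 [ 0.5688 -0.1184  0.07  ] [0.0677 0.0182 0.1559]
(289, 430) 0.07 [ 0.53   -0.1741  0.07  ] [ 0.0069 -0.0122  0.1558]
(470, 430) 0.07 [ 0.5605 -0.1785  0.07  ] [0.007  0.0186 0.1558]
(340, 54) 0.06 [ 0.5475 -0.1145  0.06  ] [ 0.0684 -0.0034  0.1659]
(422, 54) 0.06 [ 0.561  -0.1165  0.06  ] [0.0684 0.0102 0.1659]
(335, 430) 0.06 [ 0.5373 -0.1774  0.06  ] [ 0.0047 -0.0045  0.1658]
(410, 430) 0.06 [ 0.5503 -0.1793  0.06  ] [0.0047 0.0087 0.1658]
```

Request:
{"name": "carry_out", "arguments": {
  "plan": [
    {"rot":[0,0,0.02],"xyz":[-0.008,0.002,0.02],"grip":255},
    {"rot":[0,0,0.02],"xyz":[-0.008,0.002,0.045],"grip":255},
    {"rot":[0,0,0.02],"xyz":[-0.008,0.002,0.06],"grip":255},
    {"rot":[0,0,0.02],"xyz":[-0.008,0.002,0.07],"grip":255},
    {"rot":[0,0,0.02],"xyz":[-0.008,0.002,0.075],"grip":255},
    {"rot":[0,0,0.02],"xyz":[-0.008,0.002,0.075],"grip":255},
    {"rot":[0,0,0.02],"xyz":[-0.008,0.002,0.075],"grip":255}
  ]
}}

```text
clock: 6.22
tool_pos: [0.5424, -0.193, 0.1514]
eef_rot: [0.764, 0.646, 0.0, 0.0]
contact_force: [0.7, -0.2, -1.9]
opening: 0.338
finger_force: 25.0
```

```bash
python3 -c "
from h import *;import cv2
need((.5413,-.190,.15),-9.5)
cv2.imwrite('pics/g.png',cv2.resize(r.snapshot('side')[160:320,220:360,::-1],(525,600),interpolation=cv2.INTER_CUBIC))"
```

```text
pos [ 0.5424 -0.193   0.1514] shift [ 0.0028 -0.0016  0.0014] rotz -0.002 yang -9.6 tilt [ 9.e-04 -1.e-04 -1.e+00] q7 0.19
```

View pics/g.png

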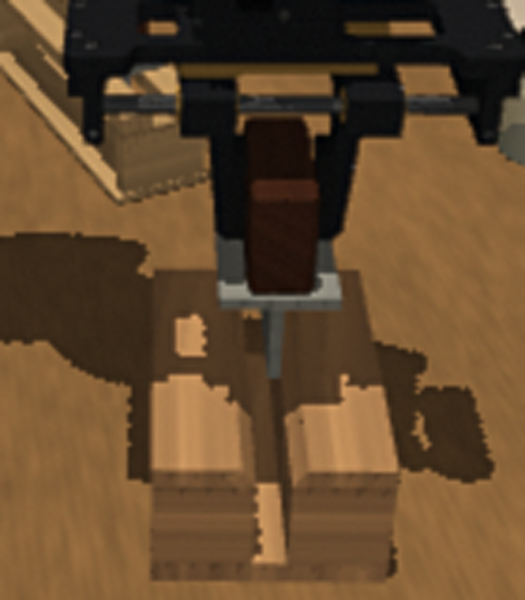

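The side view shows the blade tip at (272,375), with the groove's centre line at about x 267 there. So the blade is roughly 2 mm too far right, well inside the mouth. I'll correct it and go down.

Request:
{"name": "carry_out", "arguments": {
  "plan": [
    {"rot":[0,0,0],"xyz":[0.002,-0.002,0.004],"grip":255},
    {"rot":[0,0,0],"xyz":[0.002,-0.002,0.014],"grip":255},
    {"rot":[0,0,0],"xyz":[0.002,-0.002,0.024],"grip":255},
    {"rot":[0,0,0],"xyz":[0.002,-0.002,0.034],"grip":255},
    {"rot":[0,0,0],"xyz":[0.002,-0.002,0.042],"grip":255},
    {"rot":[0,0,0],"xyz":[0.002,-0.002,0.048],"grip":255},
    {"rot":[0,0,0],"xyz":[0.002,-0.002,0.052],"grip":255},
    {"rot":[0,0,0],"xyz":[0.002,-0.002,0.054],"grip":255}
  ]
}}

```text
clock: 6.93
tool_pos: [0.5399, -0.1909, 0.096]
eef_rot: [0.764, 0.645, -0.0, -0.0]
contact_force: [0.3, 0.1, -2.4]
opening: 0.333
finger_force: 25.0
```

No contact yet. About 6 mm to go.

Request:
{"name": "carry_out", "arguments": {
  "plan": [
    {"rot":[0,0,0],"xyz":[0,0,0.002],"grip":255},
    {"rot":[0,0,0],"xyz":[0,0,0.004],"grip":255},
    {"rot":[0,0,0],"xyz":[0,0,0.005],"grip":255},
    {"rot":[0,0,0],"xyz":[0,0,0.0055],"grip":255},
    {"rot":[0,0,0],"xyz":[0,0,0.0055],"grip":255}
  ]
}}

```text
clock: 7.35
tool_pos: [0.5403, -0.1909, 0.0915]
eef_rot: [0.764, 0.645, 0.0, 0.0]
contact_force: [0.8, 0.1, -1.4]
opening: 0.336
finger_force: 25.0
```

Request:
{"name": "carry_out", "arguments": {
  "plan": [
    {"rot":[0,0,0],"xyz":[0,0,0.001],"grip":255},
    {"rot":[0,0,0],"xyz":[0,0,0.0015],"grip":255},
    {"rot":[0,0,0],"xyz":[0,0,0.0015],"grip":255},
    {"rot":[0,0,0],"xyz":[0,0,0.0015],"grip":255}
  ]
}}

```text
clock: 7.68
tool_pos: [0.5402, -0.1909, 0.09]
eef_rot: [0.764, 0.645, 0.0, 0.0]
contact_force: [-0.0, 0.3, -1.1]
opening: 0.34
finger_force: 25.0
```

Request:
{"name": "carry_out", "arguments": {
  "plan": [
    {"rot":[0,0,0],"xyz":[0,0,0.0005],"grip":255},
    {"rot":[0,0,0],"xyz":[0,0,0.001],"grip":255},
    {"rot":[0,0,0],"xyz":[0,0,0.001],"grip":255}
  ]
}}

```text
clock: 7.93
tool_pos: [0.5403, -0.1909, 0.0899]
eef_rot: [0.764, 0.645, 0.0, 0.0]
contact_force: [-1.1, 1.3, 6.5]
opening: 0.34
finger_force: 25.0
```

Contact at the expected height, so it is seated. Now releasing.

Request:
{"name": "carry_out", "arguments": {
  "plan": [
    {"rot":[0,0,0],"xyz":[0,0,-0.0005],"grip":160},
    {"rot":[0,0,0],"xyz":[0,0,-0.0005],"grip":130},
    {"rot":[0,0,0],"xyz":[0,0,-0.0005],"grip":90},
    {"rot":[0,0,0],"xyz":[0,0,-0.0005],"grip":60},
    {"rot":[0,0,0],"xyz":[0,0,-0.0005],"grip":60},
    {"rot":[0,0,0],"xyz":[0,0,-0.0005],"grip":60},
    {"rot":[0,0,0],"xyz":[0,0,-0.0005],"grip":60},
    {"rot":[0,0,0],"xyz":[0,0,-0.0005],"grip":60}
  ]
}}

```text
clock: 8.6
tool_pos: [0.5402, -0.1909, 0.0894]
eef_rot: [0.764, 0.645, 0.0, -0.0]
contact_force: [0.4, 0.2, -0.1]
opening: 0.769
finger_force: 0.0
```

Request:
{"name": "carry_out", "arguments": {
  "plan": [
    {"rot":[0,0,0],"xyz":[0,0,-0.015],"grip":60},
    {"rot":[0,0,0],"xyz":[0,0,-0.035],"grip":60},
    {"rot":[0,0,0],"xyz":[0,0,-0.065],"grip":60},
    {"rot":[0,0,0],"xyz":[0,0,-0.095],"grip":60},
    {"rot":[0,0,0],"xyz":[0,0,-0.12],"grip":60},
    {"rot":[0,0,0],"xyz":[0,0,-0.14],"grip":60},
    {"rot":[0,0,0],"xyz":[0,0,-0.15],"grip":60},
    {"rot":[0,0,0],"xyz":[0,0,-0.15],"grip":60}
  ]
}}

```text
clock: 9.27
tool_pos: [0.5414, -0.1914, 0.2415]
eef_rot: [0.764, 0.645, 0.001, 0.002]
contact_force: [1.2, 0.3, -0.5]
opening: 0.763
finger_force: 0.0
```

```bash
python3 -c "
from h import *;import cv2
cv2.imwrite('pics/i.png',cv2.resize(r.snapshot('side')[100:330,180:440,::-1],(650,575),interpolation=cv2.INTER_CUBIC))"
```

```text
(no output)
```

View pics/i.png

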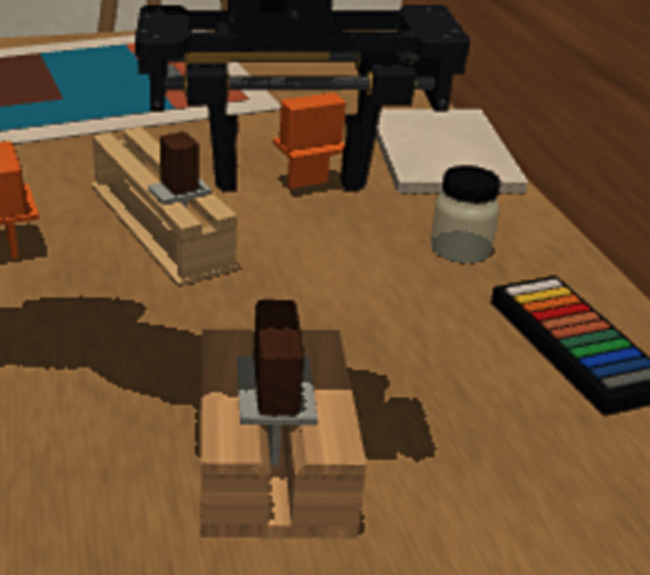

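The gauge stands upright in the groove, mid-length, with its shoulder flat on the stand at (278,405). The narrow gauge is still hanging at (180,165), and the gripper is clear.

```bash
python3 -c "
from plant import r
print(r.finish_job())"
```

```text
the job is handed in; nothing more can be done
None
```

The wider gauge stands upright about half-way along the groove with its shoulder on the stand, the narrower one still hangs in the rack, the gripper is clear, and the job was handed in at about 9.3 s.

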